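# Clear and latch the parts locker

## Task

The small parts locker on the counter cannot be shut because a metal spacer stands in its door's way. Stand the spacer upright in the empty blue bin, then push the locker's door shut until its sprung latch snaps in behind the keeper and holds. Shut it gently, neither slamming it nor leaning hard on it (25 N at most), and leave the other things where they are.

Things in the scene. Friction and masses are not known exactly. Their poses are not given: they have to be found in the camera images.
- locker: low grey steel parts locker fixed to the table, 240 deep (its x) x 340 wide (its y) x 155 high, with a hinged door in front. Origin: centre of its underside; x points from its front to its back, z up. Front face at x = -120; the door's hinge line is vertical at x = -131, y = +140 (left side seen from the robot) (mm)
- door (a joint): door angle, rad. 0 = parallel to the locker's front; grows as the free edge swings out towards the robot. Starts at 0.8 to 1.0 and stays where left (light friction). It cannot reach 0: shut and latched it rests somewhere between 0.005 and 0.06, depending on the keeper
- door_hinge (a point): on the hinge line, 78.5 above the table, mid-thickness of the door (258 wide, 20 thick, from 5 to 152 above the table). Axes turn with the door: -x is the normal of its outer face (the one to push, 10 from the hinge line), -y runs from the hinge to the free edge, z up (mm)
- door_edge (a point): point on the door's outer face at its free edge, 260 from the hinge line, 123 above the table. Axes as door_hinge (mm)
- door_knob (a point): round knob on the door's outer face, 215 from the hinge line, 43 above the table; this point is 35 off the face. Above a height of 75 the outer face is plain and clear for pushing (mm)
- latch (a joint): how far the sprung brass bolt is pressed in, m: 0 = fully out, 0.009 = fully in. It is 24 high, at 103 to 127 above the table, and stands 11 out of the door's free edge, bevelled on the side that leads when the door closes. It is pressed in some 6 by the keeper's lip and then snaps out behind it (mm)
- keeper_place (a point): at the right end of the locker's front, 115 above the table, fixed to the locker: nominal place of the dark steel keeper, whose depth setting differs by up to 13 from time to time (hidden; this point does not show it). The bolt meets its lip at a door angle of 0.09 to 0.13 rad and snaps behind it 0.07 to 0.085 rad further on, so neither the snap nor the stop behind it is known beforehand (mm)
- buffer_place (a point): nominal place of a rubber buffer behind the door, by the keeper. A slow push 200 from the hinge takes up to 14 N while the bevel rides up, falls to 1 to 5 N as the tip slides over the lip, then snaps; the buffer gives 4, and some 2 past the snap the door is at a solid stop where the force climbs steeply: stop pushing there. 25 N is too much. Let go, the buffer presses the bolt against the lip (mm)
- spacer: turned aluminium spacer standing on the table in the door's path, between the open door and the locker: shaft 38 diameter, round foot flange 60 diameter and 12 thick (tapering to 16), 125 high in all, 0.3 to 0.5 kg. Origin: centre of its underside; z up along its axis (mm)
- bin: empty open blue plastic bin to the right, fixed, 160 (its x) x 180 (its y) x 60 high, walls and floor 5 thick. Origin: centre of its underside (mm)
- bearing: bystander: steel bearing ring, 72 outer, 18 high, lying on the table. Origin: centre of its underside (mm)
- oil_bottle: bystander: black bottle with grey cap, 60 diameter, 170 high, standing. Origin: centre of its underside (mm)
- jar: bystander: small glass jar with white lid, 64 diameter, 75 high. Origin: centre of its underside (mm)
- screwdriver: bystander: screwdriver lying on the table, about 200 long (mm)
- tape: bystander: brown roll of tape, 90 outer diameter, 24 high, lying flat. Origin: centre of its underside (mm)
- carton: bystander: small cardboard box 85 x 110 x 55 high. Origin: centre of its underside (mm)
- sleeve: bystander: short dark steel sleeve, 48 diameter, 40 high, standing on the table. Origin: centre of its underside (mm)
Mind the look-alikes: they are no part of the job. What is shaped like the spacer but pink, purple or turquoise is not meant.

How it is judged:
By the outcome, as a careful person would: the job done as asked, in the order asked, and still so for the second after the job is handed in, with the robot touching nothing.
It also fails if it takes over 72 s, if anything falls off the work surface, if the arm or the gripper's body presses on something with over 40 N, if the wrist force passes 120 N, or if a joint passes its speed limit or range.

## Robot

A 6-joint arm with a two-finger parallel gripper is mounted at the origin on the work surface. World frame = base frame: x ahead of the robot, y to its left, z up, the work surface at z = 0. Lengths are in mm, angles in rad, forces in N, time in s.
With the tool pointing down it reaches from about 350 to 775 mm from the base axis. Payload 5.5 kg.
Tool frame: the origin (TCP) lies at the very end of the fingers, on their centre line; the grasp point (between the pads) lies env.hold_point_z behind it (env.hold_point_z is the distance from the TCP to the grasp point, in mm); x points along the fingers, y is the direction in which the jaws open and shut, and the axes are right-handed (so a half turn about x gives the same grasp; the last joint's range is limited). The gripper opens to 85 mm and grips with 20 to 120 N. Pads are 22 mm wide; open, the fingers measure 114 mm over their backs; the gripper's body (76 mm by 85 mm) begins 54 mm behind the grasp point. The pads swing forward as they close: fully open they stand 13 mm farther back than shut.
Start: joints at [1.05, 0.313, 0.046, 1.304, 0, 1.431], TCP at [213.734, 533.844, 231.323] pointing down, gripper open.
Joint ranges: [-2.76, 2.76], [-0.86, 1.69], [-1.03, 1.26], [-2.2, 2.34], [-1.47, 1.5], [-3.14, 3.14]. Speed limits (rad/s): [2.57, 2.57, 3.14, 3.14, 3.14, 3.14].

## Interface

Orientations are given as [roll, pitch, yaw] about the fixed x, y, z axes, in that order (R = Rz(yaw) Ry(pitch) Rx(roll)).
In Python, from cell import env gives the robot as it stands.
- The arm moves only by the tool carry_out, never from a script. Its argument "rows" is a list of rows, each a list of 3 entries, a list of its own where there are three numbers: the turn, a rotation vector about the tool's x, y, z as a fraction of full scale, then the shift along the tool's x, y, z as a fraction of full scale, then the opening, from -1 (shut) to 1 (fully open), so that 0 is half open. A call has 1 to 12 rows; each row shifts and turns the commanded pose from where the row before left it, along the tool's axes as they then stand; what a row does not reach is not made up. Full scale, the value 1, is 0.3 m for a shift and 0.15 rad for a turn. A row lasts 1/10 s, in which the tool goes at most 50 mm and 8.59 degrees, less where a joint would pass 70% of its speed; a pose out of reach is approached as far as the arm can. A call with a number of a shift or a turn outside -1 to 1 is refused whole. A call with a gripper value outside its range is refused whole. The fingers move at their own pace and stop on an object; the grip force is fixed at half the most. Time passes only in rows, so rows that do not move let the fingers close. It gives the time, the measured TCP pose, the force and the opening at its end, in the units of the state.
- env.sense(): the state, without advancing time (a new reading comes with each control period).
- env.get_image(name): name is "side" or "top"; returns (picture, depth): 480x640x3 uint8, blue, green, red; 480x640 float32, mm along the optical axis (not along the pixel's ray), 0 where there is no reading.
- env.camera_model(name): a dict with "fov_y" (degrees; the focal length in pixels is half the picture's height over the tangent of half this angle, whatever the lens; pixels are square), "cx", "cy" (the principal point, pixels), "T" (4x4, takes a point from camera to world coordinates). Camera axes: x right, y down, z forward; pixel columns grow to the right and rows downward; lengths in mm; the calibration is good to about 2 mm. A picture is of the moment at which its call begins. camera_model takes no time and is no camera call.
- env.sign_off(): hands the job in, once; it reports no verdict.
Trained networks look in the newest picture that a camera, given by its name, has taken for a name from the list of things; names that differ only in an ending like _2 or _b are one class to them, and where a whole thing is asked for, a point or a joint stands for the part that bears it (a point fixed in the world has none). Each returns a list of dicts, best first, with "conf" (0 to 1); they miss things now and then, are a little off and sometimes report something else, mostly with a low value. They report only what shows in the picture. A call takes as long as a camera call. They do not tell look-alikes from the thing itself.
- env.regions_of(camera, label): "mask" (480x640 bool, what is visible of it) and "bbox" ([left, top, right, bottom] in pixels, round what is visible of it).
- env.mark_of(camera, label): "location" ([column, row] in pixels: a listed point, or the origin of a listed thing).
The state is a dict: "t": time; "joint_positions": joint angles; "qd": joint speeds; "joint_torque": joint torques, N m; "position": TCP position; "tool_rot": TCP orientation; "wrist_force": force on the tool from outside, world axes, zero at the start; "wrist_torque": the same for the moment, N m; "finger_gap": finger opening in mm.
Only numpy, scipy, OpenCV 4.12 (cv2) and the standard library are available. Lean on these libraries where they do the work, as an engineer would, in place of code of your own. Each camera call takes 0.05 s, during which the arm holds its last target.

## Working session

There is one attempt and no reset: what is moved stays moved. The work goes in short steps, Python scripts to look and compute and a tool call to move; the robot and the scene stay as the last step left them, time stands still between calls to the robot, and variables do not carry over. Pictures are saved under pics/ and viewed, and the job is handed in when it is done.

Besides the shell and the picture viewer there is one more tool, called after ">>>" as name(argument=value, ...) on one line, values as JSON. carry_out: Moves the arm, as the interface text tells. Shift numbers are shares of 0.3 m and turn numbers shares of 0.15 rad, none past 1 either way. Its arguments: {"type":"object","properties":{"rows":{"type":"array"}},"required":["rows"]}

```bash
ls; mkdir -p pics
python3 - <<'E'
from cell import env
import cv2
print(env.sense(), env.hold_point_z)
for n in("side","top"):
    p,d=env.get_image(n); cv2.imwrite(f"pics/{n}0.png",p)
    m=env.camera_model(n); print(n,m)
E
```

```text
pics
{'t': 0.0, 'joint_positions': array([1.05043940e+00, 3.14013165e-01, 4.49781234e-02, 1.30356704e+00,
       1.60320839e-05, 1.43119768e+00]), 'qd': array([-0.00038566,  0.00013884, -0.00075975, -0.00107058,  0.00191179,
        0.00037468]), 'joint_torque': array([-7.47812119e-04, -4.80627322e+01,  2.98534244e+01,  1.91447436e-02,
       -1.25901861e-04,  3.86108681e-06]), 'position': array([213.43857639, 533.38384568, 230.40123517]), 'tool_rot': array([-1.71927307,  1.5689905 , -2.10003137]), 'wrist_force': array([-0.14383038, -0.40645396, -0.63597475]), 'wrist_torque': array([ 0.01724629, -0.0105251 , -0.00457257]), 'finger_gap': 85.37373415551312} 18.700000000000003
side {'fov_y': 51.52139532421143, 'cx': 318.0875526404146, 'cy': 235.77958095622833, 'T': array([[ 6.86029384e-01, -3.96548479e-01,  6.10010646e-01,
        -2.34218930e+02],
       [-7.27418383e-01, -3.91156157e-01,  5.63790171e-01,
        -8.13327504e+02],
       [ 1.50392854e-02, -8.30509581e-01, -5.56801271e-01,
         8.44724642e+02],
       [ 0.00000000e+00,  0.00000000e+00,  0.00000000e+00,
         1.00000000e+00]])}
top {'fov_y': 47.94394826125768, 'cx': 312.08837295357654, 'cy': 239.97261773593033, 'T': array([[ 4.69590014e-03, -9.82247451e-01,  1.87531047e-01,
         3.00845738e+02],
       [-9.99706866e-01, -9.06551718e-03, -2.24499228e-02,
        -3.37267916e+01],
       [ 2.37514454e-02, -1.87370653e-01, -9.82002091e-01,
         1.52119855e+03],
       [ 0.00000000e+00,  0.00000000e+00,  0.00000000e+00,
         1.00000000e+00]])}
```

View pics/side0.png

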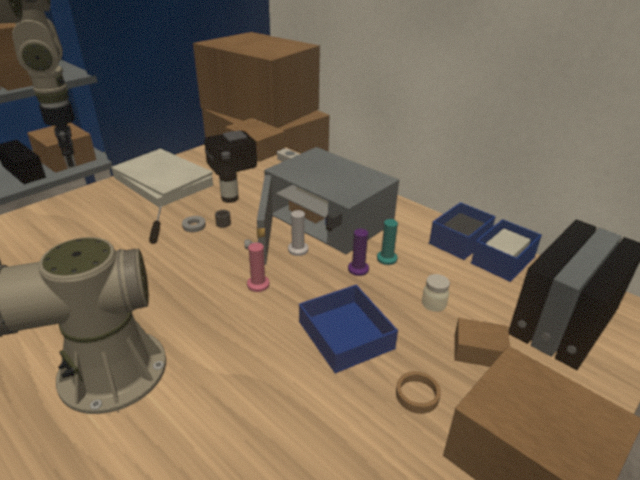

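View pics/top0.png

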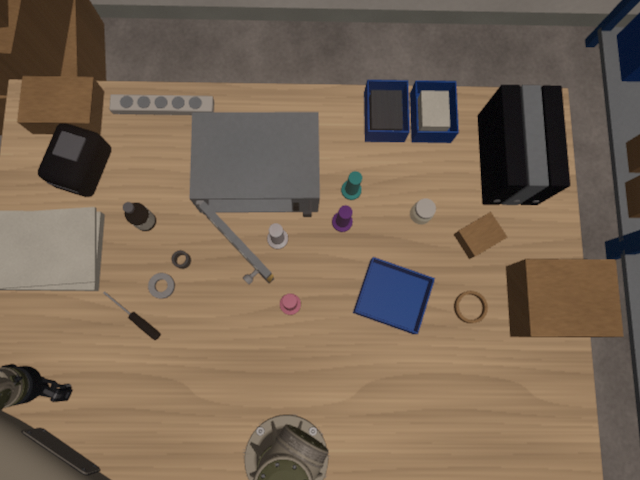

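The top view shows the silver spacer at (277,235) behind the open door, whose free edge is near (268,278). The blue bin is at (394,295). There are look-alikes in pink (290,302), purple (343,218) and turquoise (352,185), and two more blue bins at the back, which are full. The silver one is the spacer. In the side view it is at (298,232).

```bash
cat > h.py <<'E'
from cell import env
import numpy as np, cv2
from scipy.spatial.transform import Rotation as R
def K(m): 
    f=240/np.tan(np.radians(m["fov_y"])/2); return f,m["cx"],m["cy"]
def ray(n,uv):
    m=env.camera_model(n); f,cx,cy=K(m); T=m["T"]
    d=T[:3,:3]@np.array([(uv[0]-cx)/f,(uv[1]-cy)/f,1]); return T[:3,3],d
def atz(n,uv,z):
    o,d=ray(n,uv); return o+d*(z-o[2])/d[2]
def proj(n,p):
    m=env.camera_model(n); f,cx,cy=K(m); T=m["T"]
    c=T[:3,:3].T@(np.asarray(p,float)-T[:3,3]); return np.array([cx+f*c[0]/c[2],cy+f*c[1]/c[2]])
def tri(a,b):
    o1,d1=ray("side",a);o2,d2=ray("top",b)
    A=np.c_[d1,-d2]; s=np.linalg.lstsq(A,o2-o1,rcond=None)[0]
    p,q=o1+d1*s[0],o2+d2*s[1]; return (p+q)/2,np.linalg.norm(p-q)
def cloud(n,d):
    m=env.camera_model(n); f,cx,cy=K(m); v,u=np.indices(d.shape)
    c=np.stack([(u-cx)/f*d,(v-cy)/f*d,d],-1); P=c@m["T"][:3,:3].T+m["T"][:3,3]; P[d==0]=np.nan; return P
E
python3 - <<'E'
from h import *
np.set_printoptions(precision=1,suppress=True)
D={}
for n in("side","top"):
    p,d=env.get_image(n); P=cloud(n,d); np.save(f"P_{n}.npy",P); np.save(f"I_{n}.npy",p)
    for l in("spacer","bin","door_hinge","door_edge","door_knob","locker","keeper_place"):
        r=env.mark_of(n,l); D[n,l]=r
        print(n,l,[(np.round(x["location"],1).tolist(),round(x["conf"],2)) for x in r[:5]])
zs=dict(spacer=0,bin=0,door_hinge=78.5,door_edge=123,door_knob=43,locker=0,keeper_place=115)
for l,z in zs.items():
    for n in("side","top"):
        for x in D[n,l][:4]: print(l,n,atz(n,x["location"],z))
for n in("side","top"): print(n,proj(n,[213,533,230]),proj(n,[0,0,0]))
P=np.load("P_top.npy");I=np.load("I_top.npy")
cv2.imwrite("pics/crop0.png",cv2.resize(I[150:350,180:450],None,fx=2.9,fy=2.9,interpolation=cv2.INTER_CUBIC))
E
```

```text
side spacer [([386.5, 261.5], 0.93), ([257.5, 285.6], 0.9), ([358.3, 270.0], 0.9), ([298.0, 248.5], 0.78)]
side bin [([193.1, 227.0], 0.75), ([347.1, 338.5], 0.6), ([432.4, 304.1], 0.48)]
side door_hinge [([264.3, 197.6], 0.72)]
side door_edge [([258.4, 231.6], 0.6)]
side door_knob [([250.1, 245.7], 0.72), ([194.0, 227.2], 0.62)]
side locker [([328.4, 216.8], 0.85)]
side keeper_place [([333.5, 212.2], 0.9), ([347.5, 335.8], 0.75), ([327.2, 224.0], 0.24)]
top spacer [([289.1, 302.9], 0.93), ([340.5, 221.5], 0.87), ([276.7, 236.7], 0.82), ([351.1, 189.6], 0.73), ([129.9, 311.8], 0.72)]
top bin [([391.6, 296.1], 0.65)]
top door_hinge [([205.4, 207.9], 0.7), ([249.7, 278.2], 0.53)]
top door_edge [([265.3, 280.4], 0.67), ([206.1, 205.8], 0.37)]
top door_knob [([248.5, 282.3], 0.77)]
top locker []
top keeper_place [([307.2, 205.7], 0.98), ([419.8, 211.9], 0.51)]
spacer side [ 732.3 -186.5    0. ]
spacer side [406.4  -6.3   0. ]
spacer side [ 645.6 -154.3   -0. ]
spacer side [601.  38.   0.]
spacer top [411.1  -4.9   0. ]
spacer top [ 646.5 -150.4    0. ]
spacer top [600.   33.1   0. ]
spacer top [ 742.5 -182.     0. ]
bin side [453.7 352.6   0. ]
bin side [ 425.5 -301.7    0. ]
bin side [ 668.5 -379.4    0. ]
bin top [ 432.1 -293.9    0. ]
door_hinge side [642.9 228.3  78.5]
door_hinge top [663.1 226.1  78.5]
door_hinge top [470.6  99.9  78.5]
door_edge side [460.5  42.8 123. ]
door_edge top [459.9  55.3 123. ]
door_edge top [657.7 216.5 123. ]
door_knob side [474.   99.9  43. ]
door_knob side [419.9 290.5  43. ]
door_knob top [463.5 106.2  43. ]
locker side [794.9  93.9   0. ]
keeper_place side [683.4 -23.1 115. ]
keeper_place side [ 342.  -367.1  115. ]
keeper_place side [624.8 -52.5 115. ]
keeper_place top [662.9 -52.3 115. ]
keeper_place top [ 649.  -355.6  115. ]
side [ 71.3 165.8] [112.2 370.6]
top [ 51.7 380.7] [285.3 458. ]
```

View pics/crop0.png

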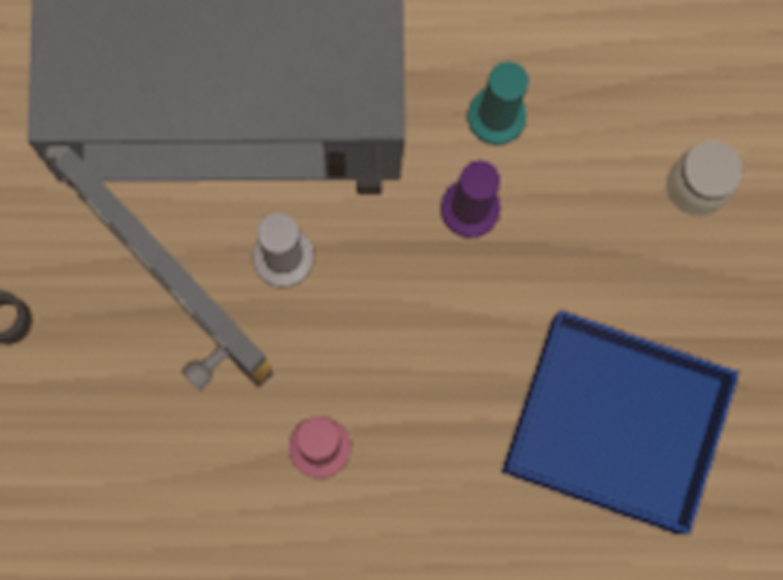

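The close crop shows the silver spacer at crop (282,245), in the door's swing path. The door runs from (65,155) to (260,372), and the brass bolt is at its tip. The bin at (620,420) is empty. I'll now measure exact geometry from the depth images.

Run:
```python
from h import *
np.set_printoptions(precision=1,suppress=True)
for n in("top","side"):
    P=np.load(f"P_{n}.npy"); X,Y,Z=P[...,0],P[...,1],P[...,2]
    m=(abs(X-600)<45)&(abs(Y-35)<35)&(Z>110)&(Z<135); print(n,"spacertop",m.sum(),np.nanmean(P[m],0) if m.any() else 0, P[m].min(0) if m.any() else 0,P[m].max(0) if m.any() else 0)
    m=(abs(X-600)<45)&(abs(Y-35)<45)&(Z>6)&(Z<16); print("flange",m.sum(),P[m].min(0),P[m].max(0))
    m=(abs(X-430)<130)&(abs(Y+296)<130)&(Z>54)&(Z<68)
    if m.any(): r=cv2.minAreaRect(P[m][:,:2].astype(np.float32)); print("binrim",r)
    m=(abs(X-430)<60)&(abs(Y+296)<60)&(Z>-5)&(Z<15); print("floor",np.median(P[m][:,2]))
    m=(X>425)&(X<665)&(Y>20)&(Y<235)&(Z>146)&(Z<160); q=P[m][:,:2].astype(np.float32)
    print("doortop",len(q), cv2.minAreaRect(q) if len(q) else 0)
    m=(X>600)&(X<1000)&(Y>-150)&(Y<300)&(Z>146)&(Z<165); q=P[m][:,:2].astype(np.float32)
    m2=(X>640)&(X<1000)&(Y>-150)&(Y<300)&(Z>149)&(Z<162); q=P[m2]
    print("lockertop",len(q),q.min(0),q.max(0),np.median(q[:,2]))
    m=(Z<3)&(Z>-5)&(X>300)&(X<550); print("table",np.nanmedian(Z[m]))
    for nm,(x,y) in dict(pink=(411,-5),purple=(646,-152),teal=(738,-184)).items():
        m=(abs(X-x)<35)&(abs(Y-y)<35)&(Z>112)&(Z<135); print(nm,m.sum(),P[m].mean(0))
# spacer by marks
print(tri([298,248.5],[276.7,236.7]))
```

```text
top spacertop 174 [593.8  30.1 124.5] [576.1  11.5 111.3] [612.4  48.5 131.6]
flange 121 [557.1  -4.6   6. ] [644.8  79.4  15.9]
binrim ((432.7674560546875, -293.2355651855469), (180.59481811523438, 160.75680541992188), 71.02179718017578)
floor 5.512410523936865
doortop 761 ((564.9544067382812, 134.146240234375), (257.4927062988281, 20.370437622070312), 43.79031753540039)
lockertop 10856 [640.7 -82.6 149. ] [916.  259.8 162. ] 155.23300235079978
table -0.3677025526939133
pink 169 [409.   -8.  124.9]
purple 167 [ 645.2 -154.2  124.7]
teal 164 [ 740.2 -180.9  124.6]
side spacertop 134 [590.6  26.8 122.9] [574.8  11.  110.4] [612.7  51.7 130.4]
flange 92 [562.   -7.5   6. ] [642.4  60.3  16. ]
binrim ((431.5384521484375, -292.2198486328125), (184.70889282226562, 161.8560333251953), 71.25186157226562)
floor 6.596156981500144
doortop 366 ((563.6114501953125, 133.90896606445312), (261.23211669921875, 20.896522521972656), 43.789772033691406)
lockertop 4319 [640.4 -86.2 149. ] [919.  261.9 161.9] 156.99006155368807
table 1.1730255489015349
pink 168 [405.5 -11.4 123.6]
purple 153 [ 641.  -157.3  123.4]
teal 143 [ 735.7 -184.5  123.2]
(array([598.3,  33.6,   3.8]), np.float64(2.274735695381816))
```

```bash
cat >> h.py <<'E'
def state(p=True):
    s=env.sense(); r=R.from_euler("xyz",s["tool_rot"]).as_matrix(); return s,r
def need(target, yawx=None):
    """fractions in tool axes from current to world target TCP"""
    s,r=state(); return (r.T@(np.asarray(target,float)-s["position"]))/300
E
python3 - <<'E'
from h import *
np.set_printoptions(precision=3,suppress=True)
s,r=state(); print(r)
P=np.load("P_top.npy"); X,Y,Z=P[...,0],P[...,1],P[...,2]
m=(X>640)&(X<1000)&(Y>-150)&(Y<300)&(Z>151)&(Z<160)
q=P[m]; ys=np.arange(-70,190,10)
f=[(y,q[abs(q[:,1]-y)<5][:,0].min(),q[abs(q[:,1]-y)<5][:,0].max()) for y in ys]
f=np.array(f); print(f[::4]); print(np.polyfit(f[:,0],f[:,1],1),np.polyfit(f[:,0],f[:,2],1))
# oil bottle
for nm,u in dict(bottle=(140,212),jar=(424,210)).items(): print(nm,P[u[1],u[0]])
m=(X>500)&(X<800)&(Y>290)&(Y<450)&(Z>100)&(Z<200); print(P[m].min(0),P[m].max(0))
E
```

```text
[[ 0.     0.372  0.928]
 [ 0.     0.928 -0.372]
 [-1.     0.     0.   ]]
[[-70.    675.305 913.559]
 [-30.    676.195 914.661]
 [ 10.    674.777 913.446]
 [ 50.    673.802 912.073]
 [ 90.    672.544 912.08 ]
 [130.    671.393 911.604]
 [170.    670.91  909.56 ]]
[ -0.018 674.57 ] [ -0.017 913.426]
bottle [638.804 389.546 123.561]
jar [ 664.608 -376.795   74.414]
[612.754 378.17  100.788] [669.977 433.435 178.19 ]
```

>>> carry_out(rows=[[[0, 0, 0], [0, -0.068, 0.113], 1], [[0, 0, 0], [0, -0.068, 0.113], 1], [[0, 0, 0], [0, -0.068, 0.113], 1], [[0, 0, 0], [0, -0.068, 0.113], 1], [[0, 0, 0], [0, -0.068, 0.113], 1], [[0, 0, 0], [0, -0.068, 0.113], 1], [[0, 0, 0], [0, -0.068, 0.113], 1], [[0, 0, 0], [0, -0.068, 0.113], 1], [[0, 0, 0], [0, -0.068, 0.113], 1], [[0, 0, 0], [0, -0.068, 0.113], 1], [[0, 0, 0], [0, -0.068, 0.113], 1], [[0, 0, 0], [0, -0.068, 0.113], 1]])

```text
t: 2.1
position: [501.3, 153.9, 231.5]
tool_rot: [0.767, 1.57, 0.386]
wrist_force: [0.3, 0.1, 0.3]
finger_gap: 85.5
```

Run:
```python
from h import *
np.set_printoptions(precision=3,suppress=True)
s,r=state(); print(s["t"],s["position"],s["joint_positions"],r); print(need([594.5,30.5,230]))
```

```text
2.1 [501.266 153.923 231.506] [ 0.145  0.214 -0.085  1.271  0.     0.526] [[ 0.001  0.372  0.928]
 [ 0.     0.928 -0.372]
 [-1.     0.     0.   ]]
[ 0.005 -0.266  0.441]
```

>>> carry_out(rows=[[[0, 0, 0], [0, -0.068, 0.112], 1], [[0, 0, 0], [0, -0.068, 0.112], 1], [[0, 0, 0], [0, -0.068, 0.112], 1], [[0, 0, 0], [0, -0.062, 0.105], 1], [[0, 0, 0], [0, 0, 0], 1], [[0, 0, 0], [0, 0, 0], 1]])

```text
t: 2.7
position: [593.6, 31.5, 230.8]
tool_rot: [3.084, 1.57, 2.701]
wrist_force: [0.2, -0.0, -0.7]
finger_gap: 85.3
```

Run:
```python
from h import *
np.set_printoptions(precision=4,suppress=True)
for i in range(1):
    s,r=state(); print(s["t"],s["position"],s["joint_positions"],r); print(need([594.5,30.5,230]))
p,d=env.get_image("top"); cv2.imwrite("pics/top1.png",p[130:370,180:480]); 
p,d=env.get_image("side"); cv2.imwrite("pics/side1.png",p[80:320,180:500])
```

```text
2.7 [593.5819  31.4573 230.808 ] [-0.0822  0.3525  0.1004  1.3197  0.0004  0.3003] [[-0.001   0.3733  0.9277]
 [ 0.0005  0.9277 -0.3733]
 [-1.      0.0001 -0.0011]]
[ 0.0027 -0.0018  0.004 ]
```

View pics/side1.png

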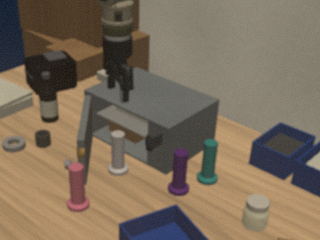

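The side crop shows the open gripper directly above the silver spacer. I'll descend and grip.

>>> carry_out(rows=[[[0, 0, 0], [0.08, -0.002, 0.004], 1], [[0, 0, 0], [0.08, 0, 0], 1], [[0, 0, 0], [0.08, 0, 0], 1], [[0, 0, 0], [0.08, 0, 0], 1], [[0, 0, 0], [0.08, 0, 0], 1], [[0, 0, 0], [0.08, 0, 0], 1], [[0, 0, 0], [0.02, 0, 0], 1], [[0, 0, 0], [0, 0, 0], 1]])

```text
t: 3.6
position: [593.2, 32.3, 80.8]
tool_rot: [-2.921, 1.569, 2.983]
wrist_force: [1.2, 0.2, 0.5]
finger_gap: 85.7
```

>>> carry_out(rows=[[[0, 0, 0], [0, 0, 0], -1], [[0, 0, 0], [0, 0, 0], -1], [[0, 0, 0], [0, 0, 0], -1], [[0, 0, 0], [0, 0, 0], -1], [[0, 0, 0], [0, 0, 0], -1], [[0, 0, 0], [0, 0, 0], -1], [[0, 0, 0], [0, 0, 0], -1], [[0, 0, 0], [0, 0, 0], -1]])

```text
t: 4.4
position: [595.4, 31.2, 82.6]
tool_rot: [0.518, 1.568, 0.138]
wrist_force: [-0.9, 1.0, 6.2]
finger_gap: 36.8
```

>>> carry_out(rows=[[[0, 0, 0], [-0.03, 0, 0], -1], [[0, 0, 0], [-0.06, 0, 0], -1], [[0, 0, 0], [-0.07, 0, 0], -1], [[0, 0, 0], [-0.07, 0, 0], -1], [[0, 0, 0], [-0.07, 0, 0], -1], [[0, 0, 0], [-0.07, 0, 0], -1], [[0, 0, 0], [0, 0, 0], -1], [[0, 0, 0], [0, 0, 0], -1]])

```text
t: 5.2
position: [594.3, 31.0, 191.8]
tool_rot: [-2.649, 1.571, -3.03]
wrist_force: [-0.8, -0.0, -3.4]
finger_gap: 36.7
```

Run:
```python
from h import *
np.set_printoptions(precision=4,suppress=True)
s,r=state(); print(s["t"],s["position"],s["joint_positions"],s["wrist_force"],s["finger_gap"],r); print(need([432.3,-293,192]))
p,d=env.get_image("side"); cv2.imwrite("pics/side2.png",cv2.resize(p[100:340,180:500],None,fx=2,fy=2))
```

```text
5.2 [594.2902  31.0124 191.8414] [-0.0827  0.3656  0.0238  1.2292 -0.0001  0.2983] [-0.7903 -0.0073 -3.4471] 36.729367668619226 [[-0.0003  0.3718  0.9283]
 [-0.      0.9283 -0.3718]
 [-1.     -0.0001 -0.0003]]
[-0.0003 -1.2034 -0.0997]
```

View pics/side2.png

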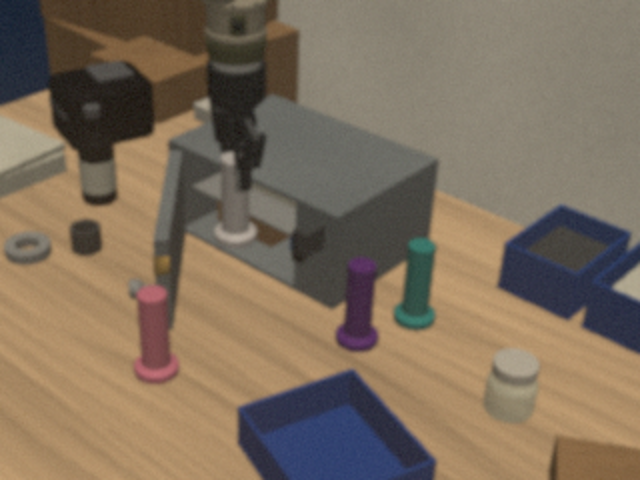

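The spacer hangs upright in the gripper at (235,190) in the crop. Next is the transfer to the bin.

>>> carry_out(rows=[[[0, 0, 0], [0, -0.05, -0.005], -1], [[0, 0, 0], [0, -0.1, -0.008], -1], [[0, 0, 0], [0, -0.11, -0.009], -1], [[0, 0, 0], [0, -0.12, -0.01], -1], [[0, 0, 0], [0, -0.12, -0.01], -1], [[0, 0, 0], [0, -0.12, -0.01], -1], [[0, 0, 0], [0, -0.12, -0.01], -1], [[0, 0, 0], [0, -0.12, -0.01], -1], [[0, 0, 0], [0, -0.12, -0.01], -1], [[0, 0, 0], [0, -0.11, -0.009], -1], [[0, 0, 0], [0, -0.08, -0.006], -1], [[0, 0, 0], [0, -0.05, -0.005], -1]])

```text
t: 6.45
position: [427.9, -298.7, 191.0]
tool_rot: [2.97, 1.568, 2.587]
wrist_force: [0.6, -0.1, -3.7]
finger_gap: 36.6
```

>>> carry_out(rows=[[[0, 0, 0], [0, 0, 0], -1], [[0, 0, 0], [0, 0, 0], -1], [[0, 0, 0], [0, 0, 0], -1]])

```text
t: 6.75
position: [430.1, -296.3, 191.9]
tool_rot: [2.297, 1.57, 1.917]
wrist_force: [0.1, -0.2, -3.2]
finger_gap: 36.8
```

Run:
```python
from h import *
np.set_printoptions(precision=4,suppress=True)
s,r=state(); print(s["t"],s["position"],s["joint_positions"],s["wrist_force"],s["finger_gap"],r); print(need([432.3,-293,88]))
p,d=env.get_image("side"); cv2.imwrite("pics/side3.png",cv2.resize(p[180:420,220:540],None,fx=2,fy=2))
P=cloud("side",d); X,Y,Z=P[...,0],P[...,1],P[...,2]
m=(abs(X-432)<45)&(abs(Y+293)<45)&(Z>95)&(Z<140); print(P[m].min(0),P[m].max(0))
```

```text
6.75 [ 430.1389 -296.2653  191.9464] [-0.7572  0.2276 -0.1659  1.1782  0.0005 -0.3775] [ 0.062  -0.1697 -3.2444] 36.80619895131766 [[-0.0004  0.3707  0.9288]
 [ 0.001   0.9288 -0.3707]
 [-1.      0.0008 -0.0007]]
[0.3465 0.0125 0.0029]
[ 398.5186 -326.9732  109.2989] [ 456.5882 -267.2136  139.9697]
```

View pics/side3.png

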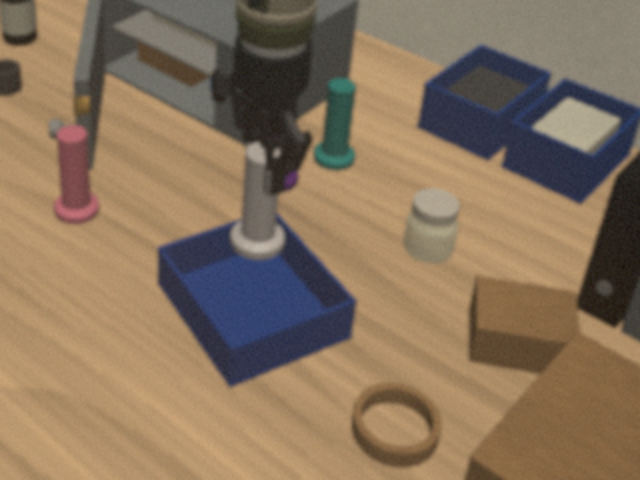

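>>> carry_out(rows=[[[0, 0, 0], [0.05, 0.006, 0.001], -1], [[0, 0, 0], [0.07, 0.006, 0.001], -1], [[0, 0, 0], [0.07, 0, 0], -1], [[0, 0, 0], [0.07, 0, 0], -1], [[0, 0, 0], [0.05, 0, 0], -1], [[0, 0, 0], [0.02, 0, 0], -1], [[0, 0, 0], [0.003, 0, 0], -1], [[0, 0, 0], [0.003, 0, 0], -1], [[0, 0, 0], [0, 0, 0], -1], [[0, 0, 0], [0, 0, 0], -1]])

```text
t: 7.8
position: [432.4, -294.5, 92.3]
tool_rot: [-0.32, 1.569, -0.7]
wrist_force: [-0.4, -0.5, -3.8]
finger_gap: 36.7
```

>>> carry_out(rows=[[[0, 0, 0], [0.005, 0, 0], -1], [[0, 0, 0], [0.005, 0, 0], -1], [[0, 0, 0], [0, 0, 0], -1], [[0, 0, 0], [0, 0, 0], -1]])

```text
t: 8.2
position: [431.9, -294.1, 88.4]
tool_rot: [2.368, 1.571, 1.987]
wrist_force: [0.2, 0.0, -4.3]
finger_gap: 36.3
```

>>> carry_out(rows=[[[0, 0, 0], [0.003, 0, 0], -1], [[0, 0, 0], [0, 0, 0], -1], [[0, 0, 0], [0, 0, 0], -1]])

```text
t: 8.5
position: [432.0, -294.2, 87.7]
tool_rot: [-0.131, 1.571, -0.512]
wrist_force: [-0.4, 0.3, -2.5]
finger_gap: 36.6
```

Force is starting to unload, so I'll go down a little more and then release.

>>> carry_out(rows=[[[0, 0, 0], [0.003, 0, 0], -1], [[0, 0, 0], [0, 0, 0], -1], [[0, 0, 0], [0, 0, 0], -1]])

```text
t: 8.8
position: [432.2, -294.3, 87.6]
tool_rot: [-0.263, 1.57, -0.644]
wrist_force: [-0.8, 1.9, 5.8]
finger_gap: 36.3
```

>>> carry_out(rows=[[[0, 0, 0], [0, 0, 0], 1], [[0, 0, 0], [0, 0, 0], 1], [[0, 0, 0], [0, 0, 0], 1], [[0, 0, 0], [0, 0, 0], 1], [[0, 0, 0], [0, 0, 0], 1], [[0, 0, 0], [0, 0, 0], 1], [[0, 0, 0], [0, 0, 0], 1]])

```text
t: 9.5
position: [431.9, -294.1, 86.6]
tool_rot: [1.846, 1.571, 1.465]
wrist_force: [-1.2, 0.7, -0.7]
finger_gap: 85.5
```

>>> carry_out(rows=[[[0, 0, 0], [-0.04, 0, 0], 1], [[0, 0, 0], [-0.07, 0, 0], 1], [[0, 0, 0], [-0.1, 0, 0], 1], [[0, 0, 0], [-0.1, 0, 0], 1], [[0, 0, 0], [-0.1, 0, 0], 1], [[0, 0, 0], [-0.07, 0, 0], 1], [[0, 0, 0], [-0.04, 0, 0], 1], [[0, 0, 0], [0, 0, 0], 1], [[0, 0, 0], [0, 0, 0], 1]])

```text
t: 10.4
position: [431.7, -294.0, 242.1]
tool_rot: [2.643, 1.57, 2.262]
wrist_force: [0.5, -0.2, 0.0]
finger_gap: 85.3
```

Run:
```python
from h import *
np.set_printoptions(precision=4,suppress=True)
s,r=state(); print(s["t"],s["position"],s["joint_positions"],s["wrist_force"],s["finger_gap"],r)
p,d=env.get_image("side"); cv2.imwrite("pics/side4.png",cv2.resize(p[180:420,220:540],None,fx=2,fy=2))
```

```text
10.4 [ 431.6979 -293.9699  242.133 ] [-0.7517  0.2083 -0.0667  1.2965  0.0001 -0.3708] [ 0.5149 -0.1968  0.0037] 85.30439676992354 [[-0.0004  0.3717  0.9284]
 [ 0.0005  0.9284 -0.3717]
 [-1.      0.0003 -0.0006]]
```

View pics/side4.png

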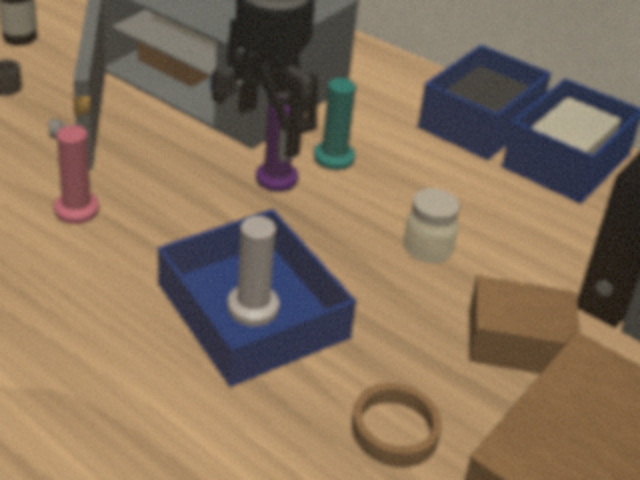

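The spacer stands upright on the bin floor at (255,280) in the crop, and the purple and turquoise look-alikes are untouched. Now I'll move to the outer side of the door with the fingers shut.

>>> carry_out(rows=[[[0, 0, 0], [0, 0.06, -0.018], -1], [[0, 0, 0], [0, 0.11, -0.034], -1], [[0, 0, 0], [0, 0.128, -0.04], -1], [[0, 0, 0], [0, 0.128, -0.04], -1], [[0, 0, 0], [0, 0.128, -0.04], -1], [[0, 0, 0], [0, 0.128, -0.04], -1], [[0, 0, 0], [0, 0.128, -0.04], -1], [[0, 0, 0], [0, 0.128, -0.04], -1], [[0, 0, 0], [0, 0.128, -0.04], -1], [[0, 0, 0], [0, 0.128, -0.04], -1], [[0, 0, 0], [0, 0.128, -0.04], -1], [[0, 0, 0], [0, 0.06, -0.018], -1]])

```text
t: 11.65
position: [464.6, 142.2, 241.6]
tool_rot: [-3.1, 1.568, 2.805]
wrist_force: [0.1, -0.5, 0.0]
finger_gap: -0.4
```

>>> carry_out(rows=[[[0.7, 0, 0], [0, 0, 0], -1], [[0.7, 0, 0], [0, 0, 0], -1], [[0.7, 0, 0], [0, 0, 0], -1], [[0.73, 0, 0], [0, 0, 0], -1], [[0, 0, 0], [0, 0, 0], -1], [[0, 0, 0], [0, 0, 0], -1]])

```text
t: 12.25
position: [465.3, 139.1, 242.0]
tool_rot: [-2.365, 1.569, 3.116]
wrist_force: [-0.7, -0.7, -0.3]
finger_gap: -0.2
```

Run:
```python
from h import *
np.set_printoptions(precision=4,suppress=True)
s,r=state(); print(s["t"],s["position"],s["joint_positions"],s["wrist_force"],s["finger_gap"],r); print(need([466,138.6,100]))
p,d=env.get_image("top"); cv2.imwrite("pics/top5.png",cv2.resize(p[150:350,150:420],None,fx=2.5,fy=2.5))
p,d=env.get_image("side"); cv2.imwrite("pics/side5.png",cv2.resize(p[100:340,150:470],None,fx=2,fy=2))
```

```text
12.25 [465.3004 139.0888 241.9584] [ 0.1248  0.1383 -0.1524  1.2818  0.0002  0.9271] [-0.6555 -0.6563 -0.2659] -0.21803851230125784 [[-0.0017  0.7189  0.6951]
 [ 0.      0.6951 -0.7189]
 [-1.     -0.0012 -0.0012]]
[0.4732 0.0011 0.0034]
```

View pics/top5.png

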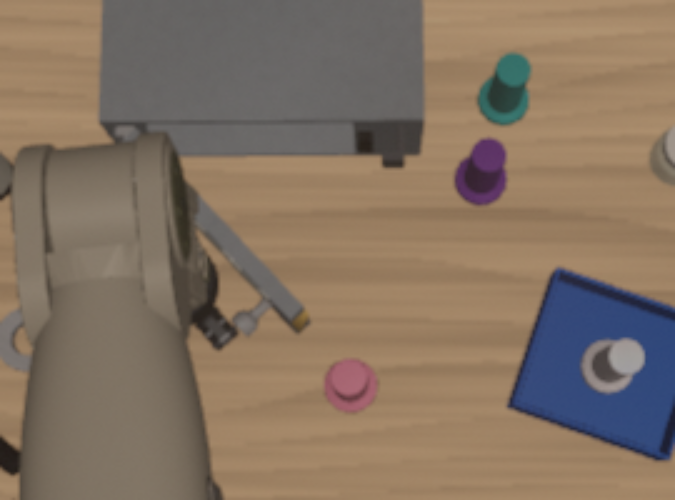

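View pics/side5.png

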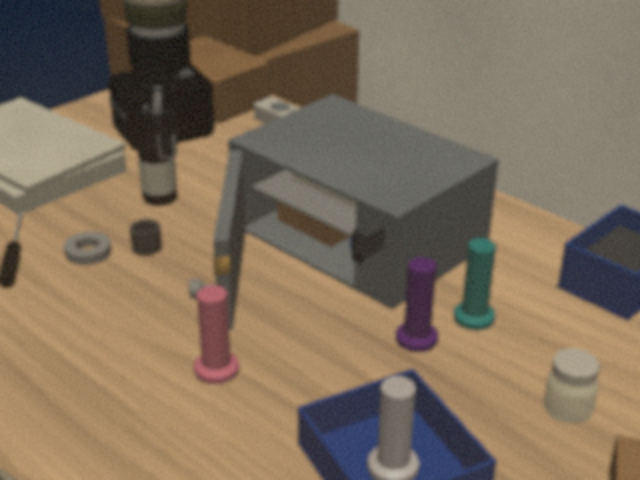

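The top view shows the shut fingers at (218,330) outside the door, beside the knob, aligned with the door face. The spacer is centred in the bin. I'll descend to 100 mm, above the knob.

>>> carry_out(rows=[[[0, 0, 0], [0.05, 0, 0.003], -1], [[0, 0, 0], [0.1, 0, 0], -1], [[0, 0, 0], [0.1, 0, 0], -1], [[0, 0, 0], [0.1, 0, 0], -1], [[0, 0, 0], [0.09, 0, 0], -1], [[0, 0, 0], [0.03, 0, 0], -1], [[0, 0, 0], [0, 0, 0.04], -1], [[0, 0, 0], [0, 0, 0.04], -1], [[0, 0, 0], [0, 0, 0.04], -1], [[0, 0, 0], [0, 0, 0], -1], [[0, 0, 0], [0, 0, 0], -1]])

```text
t: 13.45
position: [492.7, 111.6, 102.4]
tool_rot: [1.057, 1.569, 0.251]
wrist_force: [-0.5, -0.1, 0.0]
finger_gap: 0.1
```

>>> carry_out(rows=[[[0, 0, 0], [0, 0, 0.01], -1], [[0, 0, 0], [0, 0, 0.01], -1], [[0, 0, 0], [0, 0, 0.01], -1], [[0, 0, 0], [0, 0, 0.01], -1], [[0, 0, 0], [0, 0, 0.01], -1]])

```text
t: 13.95
position: [502.2, 101.2, 101.7]
tool_rot: [-2.813, 1.571, 2.665]
wrist_force: [-0.2, -0.4, 0.8]
finger_gap: 0.1
```

>>> carry_out(rows=[[[-0.133, 0, 0], [0, -0.001, 0.014], -1], [[-0.2, 0, 0], [0, -0.002, 0.02], -1], [[-0.267, 0, 0], [0, -0.003, 0.027], -1], [[-0.267, 0, 0], [0, -0.003, 0.027], -1], [[-0.267, 0, 0], [0, -0.003, 0.027], -1], [[-0.267, 0, 0], [0, -0.003, 0.027], -1], [[-0.2, 0, 0], [0, -0.002, 0.02], -1], [[-0.133, 0, 0], [0, -0.001, 0.013], -1]])

```text
t: 14.75
position: [539.6, 63.2, 101.6]
tool_rot: [0.598, 1.571, 0.054]
wrist_force: [0.1, 0.5, 0.2]
finger_gap: 0.1
```

```bash
cat >> h.py <<'E'
H=np.array([659.5,225.7])
def door():
    s,r=state(); w=s["position"][:2]-H; a=np.arctan2(r[1,2],r[0,2])
    # solve phi s.t. normal comp =21
    L=np.hypot(*w); 
    ph=np.arctan2(-w[0],-w[1])-np.arcsin(21/L)
    u=np.array([-np.sin(ph),-np.cos(ph)])
    f=s["wrist_force"]; n=np.array([-np.cos(ph),np.sin(ph)])
    print("t",s["t"],"pos",s["position"].round(1),"phi %.3f theta %.3f"%(ph,ph+.0175),"r %.1f"%(w@u),"toolphi %.3f"%(-a),"f",f.round(1),"fn %.1f"%(f[:2]@n))
E
python3 - <<'E'
from h import *
door()
p,d=env.get_image("top"); cv2.imwrite("pics/top6.png",cv2.resize(p[150:350,150:420],None,fx=2.5,fy=2.5))
P=cloud("top",d);X,Y,Z=P[...,0],P[...,1],P[...,2]
m=(X>425)&(X<668)&(Y>-30)&(Y<235)&(Z>144)&(Z<158); q=P[m][:,:2].astype(np.float32); print(cv2.minAreaRect(q))
E
```

```text
t 14.75 pos [539.6  63.2 101.6] phi 0.532 theta 0.549 r 200.9 toolphi 0.544 f [0.1 0.5 0.2] fn 0.2
((597.9140625, 111.21894836425781), (261.6624755859375, 20.500699996948242), 61.422996520996094)
```

View pics/top6.png

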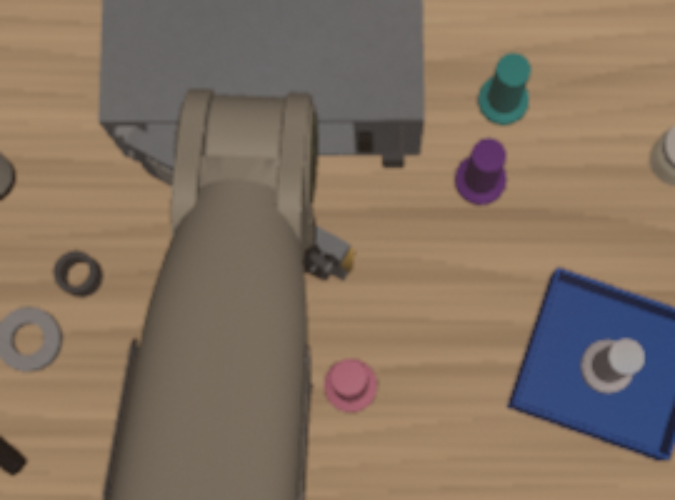

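The door swings with the fingers and is now at about 0.53 rad, with the contact 200 mm from the hinge. Continuing.

>>> carry_out(rows=[[[-0.133, 0, 0], [0, -0.001, 0.014], -1], [[-0.2, 0, 0], [0, -0.002, 0.02], -1], [[-0.267, 0, 0], [0, -0.003, 0.026], -1], [[-0.267, 0, 0], [0, -0.003, 0.026], -1], [[-0.267, 0, 0], [0, -0.003, 0.026], -1], [[-0.267, 0, 0], [0, -0.003, 0.026], -1], [[-0.267, 0, 0], [0, -0.003, 0.026], -1], [[-0.2, 0, 0], [0, -0.002, 0.02], -1], [[-0.133, 0, 0], [0, -0.001, 0.014], -1], [[-0.133, 0, 0], [0, -0.001, 0.013], -1]])

```text
t: 15.8
position: [594.5, 32.9, 101.6]
tool_rot: [-2.957, 1.57, 3.103]
wrist_force: [-1.0, 0.8, 0.3]
finger_gap: 0.3
```

```bash
python3 -c "
from h import *
door()"
```

```text
t 15.8 pos [594.5  32.9 101.6] phi 0.222 theta 0.239 r 202.4 toolphi 0.224 f [-1.   0.8  0.3] fn 1.1
```

>>> carry_out(rows=[[[-0.067, 0, 0], [0, -0.001, 0.007], -1], [[-0.067, 0, 0], [0, -0.001, 0.007], -1], [[-0.067, 0, 0], [0, -0.001, 0.007], -1], [[-0.067, 0, 0], [0, -0.001, 0.007], -1], [[-0.067, 0, 0], [0, -0.001, 0.007], -1], [[-0.067, 0, 0], [0, -0.001, 0.007], -1], [[-0.067, 0, 0], [0, -0.001, 0.007], -1], [[-0.067, 0, 0], [0, -0.001, 0.007], -1], [[0, 0, 0], [0, 0, 0], -1]])

```text
t: 16.7
position: [611.0, 27.2, 101.7]
tool_rot: [0.069, 1.57, -0.075]
wrist_force: [-0.8, 0.3, 0.1]
finger_gap: 0.2
```

```bash
python3 -c "
from h import *
door()"
```

```text
t 16.7 pos [611.   27.2 101.7] phi 0.137 theta 0.154 r 203.2 toolphi 0.145 f [-0.8  0.3  0.1] fn 0.9
```

>>> carry_out(rows=[[[-0.03, 0, 0], [0, 0, 0.003], -1], [[-0.03, 0, 0], [0, 0, 0.003], -1], [[-0.03, 0, 0], [0, 0, 0.003], -1], [[-0.03, 0, 0], [0, 0, 0.003], -1], [[-0.03, 0, 0], [0, 0, 0.003], -1]])

```text
t: 17.2
position: [614.4, 26.9, 101.6]
tool_rot: [3.124, 1.57, 3.002]
wrist_force: [-3.8, 0.4, 0.3]
finger_gap: 0.1
```

>>> carry_out(rows=[[[-0.03, 0, 0], [0, 0, 0.003], -1], [[-0.03, 0, 0], [0, 0, 0.003], -1], [[-0.03, 0, 0], [0, 0, 0.003], -1]])

```text
t: 17.5
position: [616.3, 26.5, 101.4]
tool_rot: [-3.06, 1.568, 3.115]
wrist_force: [-6.0, -0.8, 3.3]
finger_gap: -0.3
```

>>> carry_out(rows=[[[-0.03, 0, 0], [0, 0, 0.003], -1], [[-0.03, 0, 0], [0, 0, 0.003], -1], [[-0.03, 0, 0], [0, 0, 0.003], -1]])

```text
t: 17.8
position: [618.8, 26.1, 101.4]
tool_rot: [-2.971, 1.568, -3.066]
wrist_force: [-5.2, 0.4, 1.0]
finger_gap: 0.0
```

>>> carry_out(rows=[[[-0.03, 0, 0], [0, 0, 0.003], -1], [[-0.03, 0, 0], [0, 0, 0.003], -1], [[-0.03, 0, 0], [0, 0, 0.003], -1]])

```text
t: 18.1
position: [621.0, 25.8, 101.3]
tool_rot: [-2.98, 1.567, -3.061]
wrist_force: [-8.1, -1.5, 3.1]
finger_gap: 0.2
```

>>> carry_out(rows=[[[-0.03, 0, 0], [0, 0, 0.003], -1], [[-0.03, 0, 0], [0, 0, 0.003], -1]])

```text
t: 18.3
position: [622.5, 25.8, 101.1]
tool_rot: [-3.069, 1.566, -3.141]
wrist_force: [-8.0, -1.3, 1.5]
finger_gap: 0.1
```

>>> carry_out(rows=[[[-0.03, 0, 0], [0, 0, 0.003], -1], [[-0.03, 0, 0], [0, 0, 0.003], -1]])

```text
t: 18.5
position: [624.1, 25.6, 101.1]
tool_rot: [-3.019, 1.566, -3.082]
wrist_force: [-7.7, -2.2, 2.7]
finger_gap: 0.1
```

>>> carry_out(rows=[[[-0.02, 0, 0], [0, 0, 0.003], -1], [[-0.02, 0, 0], [0, 0, 0.002], -1]])

```text
t: 18.7
position: [626.7, 25.3, 101.1]
tool_rot: [-2.898, 1.568, -2.955]
wrist_force: [-4.5, -1.8, 0.2]
finger_gap: -0.7
```

>>> carry_out(rows=[[[-0.02, 0, 0], [0, 0, 0.002], -1], [[-0.02, 0, 0], [0, 0, 0.002], -1]])

```text
t: 18.9
position: [629.1, 25.5, 101.3]
tool_rot: [2.91, 1.57, 2.858]
wrist_force: [-1.9, -0.9, -0.6]
finger_gap: -0.1
```

>>> carry_out(rows=[[[-0.02, 0, 0], [0, 0, 0.002], -1]])

```text
t: 19.0
position: [630.4, 25.6, 101.7]
tool_rot: [0.277, 1.57, 0.228]
wrist_force: [-1.6, -0.1, -0.2]
finger_gap: -0.1
```

>>> carry_out(rows=[[[-0.02, 0, 0], [0, 0, 0.002], -1]])

```text
t: 19.1
position: [630.6, 25.6, 101.8]
tool_rot: [0.932, 1.571, 0.886]
wrist_force: [-3.2, 0.2, 1.3]
finger_gap: 0.2
```

```bash
python3 -c "
from h import *
door()"
```

```text
t 19.1 pos [630.6  25.6 101.8] phi 0.039 theta 0.057 r 201.1 toolphi 0.045 f [-3.2  0.2  1.3] fn 3.2
```

>>> carry_out(rows=[[[-0.02, 0, 0], [0, 0, 0.002], -1]])

```text
t: 19.2
position: [630.7, 25.5, 101.8]
tool_rot: [3.029, 1.57, 2.987]
wrist_force: [-4.9, 0.0, 1.1]
finger_gap: 0.3
```

>>> carry_out(rows=[[[-0.02, 0, 0], [0, 0, 0.002], -1]])

```text
t: 19.3
position: [630.9, 25.5, 101.7]
tool_rot: [-3.116, 1.569, 3.128]
wrist_force: [-4.9, -1.1, 2.6]
finger_gap: 0.0
```

>>> carry_out(rows=[[[-0.02, 0, 0], [0, 0, 0.002], -1]])

```text
t: 19.4
position: [631.2, 25.4, 101.7]
tool_rot: [-3.083, 1.569, -3.119]
wrist_force: [-6.5, -0.9, 3.3]
finger_gap: 0.0
```

>>> carry_out(rows=[[[-0.02, 0, 0], [0, 0, 0.002], -1]])

```text
t: 19.5
position: [631.5, 25.4, 101.7]
tool_rot: [-3.081, 1.568, -3.114]
wrist_force: [-6.7, -1.0, 3.6]
finger_gap: -0.0
```

>>> carry_out(rows=[[[-0.02, 0, 0], [0, 0, 0.002], -1]])

```text
t: 19.6
position: [631.8, 25.3, 101.7]
tool_rot: [-3.051, 1.568, -3.081]
wrist_force: [-8.6, -1.1, 3.3]
finger_gap: -0.1
```

>>> carry_out(rows=[[[0, 0, 0], [0, 0, 0], -1]])

```text
t: 19.7
position: [631.9, 25.3, 101.7]
tool_rot: [-3.044, 1.568, -3.074]
wrist_force: [-7.7, -1.8, 3.8]
finger_gap: -0.0
```

```bash
python3 -c "
from h import *
door()
p,d=env.get_image('side'); cv2.imwrite('pics/side7.png',cv2.resize(p[130:290,210:430],None,fx=3.5,fy=3.5,interpolation=cv2.INTER_CUBIC))
for n in('door_edge','keeper_place'): print(env.mark_of('side',n)[:2])
door()"
```

```text
t 19.7 pos [631.9  25.3 101.7] phi 0.033 theta 0.050 r 201.2 toolphi 0.030 f [-7.7 -1.8  3.8] fn 7.7
[{'location': [326.8, 213.6], 'conf': 0.71}]
[{'location': [334.0, 216.0], 'conf': 0.9}]
t 19.85 pos [631.9  25.3 101.7] phi 0.033 theta 0.050 r 201.2 toolphi 0.030 f [-7.3 -1.2  4. ] fn 7.3
```

View pics/side7.png

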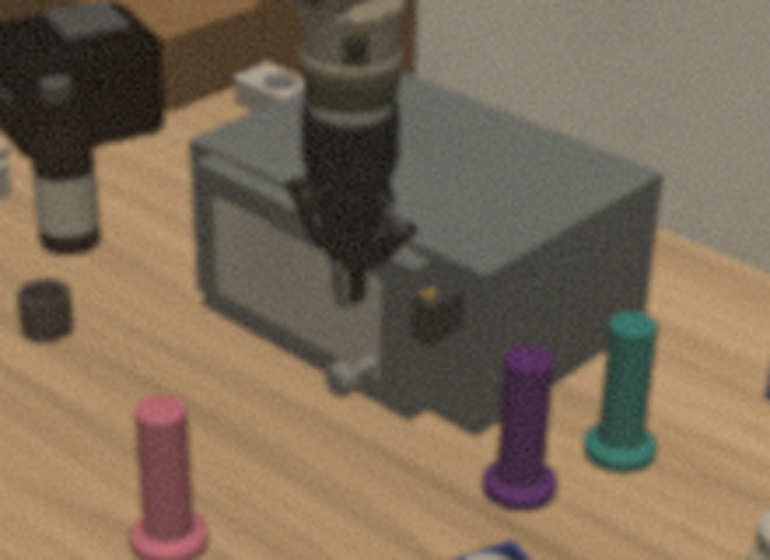

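>>> carry_out(rows=[[[0, 0, 0], [0, 0, 0.002], -1]])

```text
t: 19.95
position: [632.0, 25.3, 101.7]
tool_rot: [-3.063, 1.567, -3.093]
wrist_force: [-10.0, -1.2, 4.8]
finger_gap: -0.3
```

>>> carry_out(rows=[[[0, 0, 0], [0, 0, 0.002], -1]])

```text
t: 20.05
position: [632.0, 25.3, 101.6]
tool_rot: [-3.084, 1.566, -3.114]
wrist_force: [-11.7, -1.1, 5.6]
finger_gap: -0.2
```

>>> carry_out(rows=[[[0, 0, 0], [0, 0, 0.002], -1]])

```text
t: 20.15
position: [632.0, 25.5, 101.5]
tool_rot: [3.126, 1.565, 3.096]
wrist_force: [-12.4, -0.0, 3.0]
finger_gap: -0.1
```

Position has stopped at 632.0 while the force climbs, so the door is at the solid stop behind the snap, at 12 N. I'll back off slowly and see whether the latch holds.

>>> carry_out(rows=[[[0, 0, 0], [0, 0, -0.004], -1], [[0, 0, 0], [0, 0, -0.004], -1], [[0, 0, 0], [0, 0, -0.004], -1], [[0, 0, 0], [0, 0, -0.01], -1], [[0, 0, 0], [0, 0, -0.02], -1], [[0, 0, 0], [0, 0, -0.04], -1], [[0, 0, 0], [0, 0, -0.08], -1], [[0, 0, 0], [0, 0, -0.08], -1], [[0, 0, 0], [0, 0, 0], -1], [[0, 0, 0], [0, 0, 0], -1]])

```text
t: 21.15
position: [563.3, 27.5, 102.5]
tool_rot: [-0.002, 1.568, -0.033]
wrist_force: [0.9, -0.1, -0.3]
finger_gap: -0.1
```

>>> carry_out(rows=[[[0, 0, 0], [-0.1, 0, -0.05], -1], [[0, 0, 0], [-0.15, 0, -0.05], -1], [[0, 0, 0], [-0.15, 0, -0.05], -1], [[0, 0, 0], [-0.1, 0, 0], -1], [[0, 0, 0], [0, 0.1, 0], -1], [[0, 0, 0], [0, 0.15, 0], -1], [[0, 0, 0], [0, 0.15, 0], -1], [[0, 0, 0], [0, 0.15, 0], -1], [[0, 0, 0], [0, 0.15, 0], -1], [[0, 0, 0], [0, 0.1, 0], -1], [[0, 0, 0], [0, 0, 0], -1], [[0, 0, 0], [0, 0, 0], -1]])

```text
t: 22.35
position: [525.8, 269.6, 251.6]
tool_rot: [-0.033, 1.57, -0.062]
wrist_force: [-0.4, 0.3, 0.1]
finger_gap: 0.1
```

```bash
python3 -c "
from h import *
s,r=state(); print(s['t'],s['position'],s['wrist_force'])
p,d=env.get_image('side'); cv2.imwrite('pics/side8.png',cv2.resize(p[130:380,210:430],None,fx=2.4,fy=2.4,interpolation=cv2.INTER_CUBIC))
p,d=env.get_image('top'); cv2.imwrite('pics/top8.png',cv2.resize(p[150:350,150:450],None,fx=2.5,fy=2.5,interpolation=cv2.INTER_CUBIC))
P=cloud('top',d);X,Y,Z=P[...,0],P[...,1],P[...,2]
m=(X>500)&(X<668)&(Y>-40)&(Y<180)&(Z>144)&(Z<158)
q=P[m];print(len(q))
for y in range(-30,180,30):
  k=abs(q[:,1]-y)<8; print(y,np.percentile(q[k][:,0],[3,50]) if k.sum() else 0)
m=(abs(X-432)<60)&(abs(Y+293)<60)&(Z>112)&(Z<140); print('spacer top',P[m].mean(0),P[m].min(0),P[m].max(0))
"
```

```text
22.35 [525.84227108 269.5608718  251.60134558] [-0.43643756  0.32466134  0.08375438]
648
-30 [645.94412736 655.96500595]
0 [645.93171121 656.35430495]
30 [646.97899786 654.9138281 ]
60 [647.56455771 656.83266277]
90 [647.3634668  656.87297252]
120 [647.99376037 657.38961235]
150 [648.82166873 657.54353196]
spacer top [ 431.51509165 -293.78917411  129.15625938] [ 413.89732671 -312.92279058  113.0270505 ] [ 450.2043424  -276.36633347  137.5391265 ]
```

View pics/side8.png

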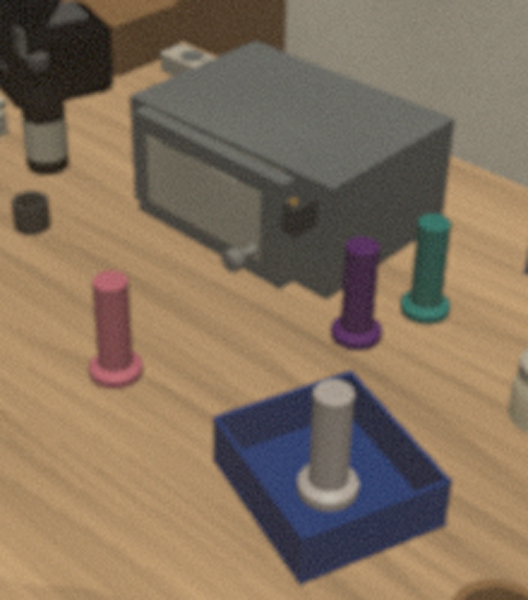

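View pics/top8.png

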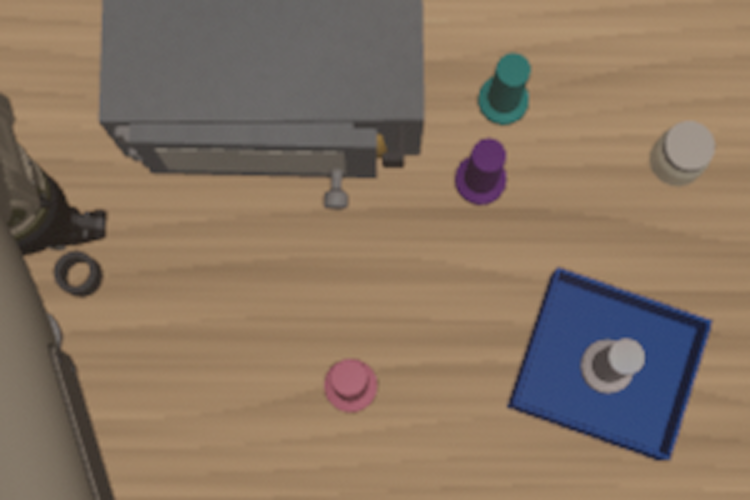

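The side view shows the door flush with the locker front, brass bolt at about (293,203) beside the keeper. The spacer stands upright in the bin at (330,445). I'll look closely at the bolt and keeper before handing in.

```bash
python3 -c "
from h import *
door()
A=[];
for i in range(3):
  p,d=env.get_image('side'); A.append(p.astype(float))
  
s=np.mean(A,0)
B=[];D=[]
for i in range(4):
  p,d=env.get_image('top'); B.append(p.astype(float)); D.append(d)
t=np.mean(B,0)
a=cv2.resize(s[185:245,300:360],(390,390),interpolation=cv2.INTER_CUBIC)
b=cv2.resize(t[190:230,270:330],(390,260),interpolation=cv2.INTER_CUBIC)
b=np.vstack([b,np.zeros((130,390,3))])
cv2.imwrite('pics/latch9.png',np.clip(np.hstack([a,b])*1.5,0,255).astype(np.uint8))
P=cloud('top',np.mean(D,0));X,Y,Z=P[...,0],P[...,1],P[...,2]
m=(X>600)&(X<672)&(Y>-20)&(Y<160)&(Z>146)&(Z<154.0)
q=P[m]; r=cv2.minAreaRect(q[:,:2].astype(np.float32)); print(len(q),r)
c=np.polyfit(q[:,1],q[:,0],1); print('top strip slope',c, 'theta~',c[0]+.0175)
print(env.sense()['t'])
"
```

```text
t 22.45 pos [525.7 268.1 251.8] phi 1.728 theta 1.745 r 138.8 toolphi 0.031 f [ 0.7  0.2 -0.6] fn 0.3
488 ((659.0941772460938, 69.90687561035156), (180.02806091308594, 23.33905029296875), 89.38614654541016)
top strip slope [1.15427106e-02 6.56475677e+02] theta~ 0.02904271063733445
22.8
```

View pics/latch9.png

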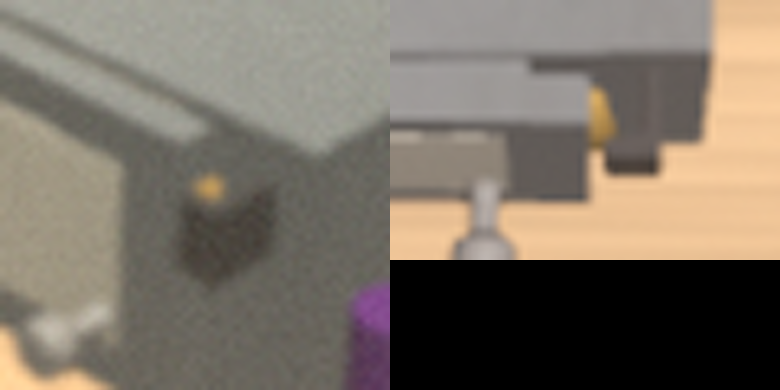

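In the zoom the bolt stands about 27 crop pixels out of the door edge. That is about 11 mm, fully out, and it sits behind the keeper's lip at (632,160). The door rests at about 0.03 rad with nothing touching it, so it is latched.

```bash
python3 -c "
from cell import env
print(env.sign_off(), env.sense()['t'])"
```

```text
the job is handed in; nothing more can be done
the job is handed in; nothing more can be done
```

The spacer is standing upright in the middle of the empty blue bin, and the locker door is shut with its latch holding. I handed the job in at about 23 s of the 72 s allowed.

- **Spacer:** I picked the silver one and left the pink, purple and turquoise look-alikes alone. The last pictures show it upright near the bin's centre.
- **Door:** I pushed it with the shut fingers 200 mm from the hinge. The force peaked at about 8 N on the bevel and fell to about 2 N as the bolt slid over the lip. I stopped at the solid stop, where it read about 12 N along x and 13 N in all, against the 25 N limit.
- **Latch:** after I let go, the door stayed shut at about 0.03 rad. In the pictures the bolt stands fully out, about 11 mm, behind the keeper's lip.
- **Other things:** the pink, purple and turquoise pieces, the sleeve and the jar looked unmoved in the last pictures. I did not check the rest one by one.

Two points were less certain. The fingertip position gave a door angle of about 0.05 rad at the stop, while the depth picture gave 0.03 at rest; this is probably because I assumed the fingers' half-width. The snap itself did not show as a clear jump in force, and I did not test the latch by pulling. That it latched rests on the solid stop, the door staying shut, and the bolt's position in the pictures.

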